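# Third hand for fixing a wire bobbin

### The job

Lift the bobbin with the square wooden cheeks straight up off its upright post and carry it to the jig with the spring-backed fence plate. Keep it upright in the air and press one flat side of it flush against the middle of the fence, gently, with a steady push of about 9 N (the fence yields about 20 mm), so that I can screw it on from behind. Hold it so for two seconds and finish while still gripping and pressing it, with only the bobbin touching the fence; leave the round spool on its post and the other things where they are.

Things in the scene. Friction and masses are not known exactly. Their poses are not given: they have to be found in the camera images.
- bobbin: Bobbin to fetch: square plywood cheeks 56 x 56 mm, 14 mm thick, below and above a copper-wire core 42 mm across; 64 mm tall in all, about 0.25 kg (varies). A 24 mm hole runs upright through it. Origin: centre of its underside; z up, x and y square to its four like sides. It starts around one of the posts, on its foot. Grip the top cheek (50 to 64 mm above the origin) on opposite sides.
- spool: The other spool, to be left on its post: round plywood cheeks 60 mm across, 8 mm thick, 50 mm tall in all, copper wire core. Origin: centre of its underside.
- post_a: The post that carries the square bobbin: wooden foot 90 mm across and 15 mm thick, fixed to the table, with an upright steel post 16 mm thick whose top is 107 mm above the table. Origin: centre of its underside. It may stand in either of the two places.
- post_b: The post that carries the round spool, otherwise the same as post_a. Origin: centre of its underside.
- jig: Wooden jig fixed to the table: base board 110 mm wide, 18 mm thick, from 20 mm before to 110 mm behind the origin along x; back block, top 123 mm above the table; it carries the fence on two sprung rods. Origin: on the table, straight below the middle of the unpressed fence's face. x is the push direction, roughly away from the robot; z up.
- fence: Fence: upright cork-faced plate 90 mm wide, 84 mm tall, 14 mm thick. Origin: middle of its front face, 88 mm above the table. x: level push direction, square to the face; y along the face; z up. It slides back along x up to 40 mm without turning, springing back with 0.45 N per mm pushed in (9 N at 20 mm); unpressed it is right above the jig's origin. Before it is open table.
- brush_pot: Terracotta pot, 74 mm across the rim, 90 mm tall, with brushes standing up to about 200 mm. Origin: centre of its underside. Leave it alone.
- glaze_jar: Closed round glaze jar, 84 mm across, 100 mm tall. Origin: centre of its underside. Leave it alone.
- rib: Flat wooden potter's rib, 62 x 34 x 8 mm, lying on the table. Origin: centre of its underside. Leave it alone.
- screwdriver: Screwdriver with a wooden handle, lying on the table between the robot and the jig. Leave it alone.
- bowl: White bowl, 120 mm across, 50 mm tall. Origin: centre of its underside. Leave it alone.
- batten: Flat wooden batten, 240 x 30 x 9 mm, lying on the table. Origin: centre of its underside. Leave it alone.
Mind the look-alikes: they are no part of the job. What is shaped like the bobbin but green or turquoise is not meant.

How it is judged:
By the outcome, as a careful person would: the job done as asked, in the order asked, and still so for the second after the job is handed in, while the arm keeps its last pose, push and grip.
It also fails if it takes over 42 s, if anything falls off the work surface, if the arm or the gripper's body presses on something with over 40 N, if the wrist force passes 120 N, or if a joint passes its speed limit or range.

### The arm

A 7-joint arm with a two-finger parallel gripper is mounted at the origin on the work surface. World frame = base frame: x ahead of the robot, y to its left, z up, the work surface at z = 0. Lengths are in m, angles in rad, forces in N, time in s.
With the tool pointing down it reaches from about 0.425 to 0.825 m from the base axis. Payload 3.6 kg.
Tool frame: the origin (TCP) lies where the fingers leave the gripper's body, on its centre line; the fingertips stand 73 mm ahead of it and the grasp point (between the pads) lies 54 mm ahead of it; z points along the fingers, y is the line along which they close (so a half turn about z gives the same grasp; the last joint's range is limited). The gripper opens to 85 mm and grips with 20 to 120 N. Pads are 22 mm wide; open, the fingers measure 114 mm over their backs; the gripper's body (76 mm by 85 mm) begins 54 mm behind the grasp point. The pads swing forward as they close: fully open they stand 13 mm farther back than shut.
Start: joints at [1.22, 0.615, -0.013, 1.423, 0.008, 1.103, -0.04], TCP at [0.207, -0.616, 0.304] pointing down, gripper open.
Joint ranges: [-3.12, 3.12], [-0.3, 2.06], [-1.34, 1.32], [0.26, 2.42], [-1.36, 4.5], [0.01, 1.98], [-2.84, 2.84]. Speed limits (rad/s): [2.79, 2.79, 3.14, 3.14, 3.14, 3.14, 3.14].

### API

Orientations are given as a unit quaternion [x, y, z, w].
In Python, from station import arm, snapshot, camera_info, ticket gives the robot as it stands. Calls block until the motion is done:
- arm.movep(position, orientation): joint-space move of the TCP to a pose.
- arm.line_to(position, velocity=0.15, ori=None): straight line of the TCP; ori=None keeps the orientation; velocity is the mean speed in m/s.
- arm.move_j(angles): joint-space move.
- arm.move_gripper(opening, effort=None): opening from 0.0 (shut) to 1.0 (fully open); effort is the grip in N (None keeps the last); returns when the fingers have stopped.
- arm.pause(seconds).
- arm.ik(position, orientation): joint angles nearest the present ones, or None.
- snapshot(name): name is "scene" or "top"; returns the picture (400x640x3 uint8, blue, green, red); there is no depth.
- camera_info(name): a dict with "fx", "fy", "cx", "cy" (pixels), "R" (3x3) and "t" (3): a world point X has camera coordinates R X + t. Camera axes: x right, y down, z forward; pixel columns grow to the right and rows downward; lengths in m; the calibration is good to about 2 mm. A picture is of the moment at which its call begins. camera_info takes no time and is no camera call.
A pose or a line that the arm cannot do raises arm.MotionError and nothing moves.
- ticket.finish_job(): hands the job in; it is judged then, once.
Readings, each from a call of its own:
- arm.read_time(): time.
- arm.read_joint_positions(): joint angles.
- arm.read_dq(): joint speeds.
- arm.read_effort(): joint torques, N m.
- arm.read_tool_pos(): TCP position.
- arm.read_eef_rot(): TCP orientation.
- arm.read_ft_force(): force on the tool from outside, world axes, zero at the start.
- arm.read_wrist_torque(): the same for the moment, N m.
- arm.read_opening(): opening from 0.0 (shut) to 1.0 (fully open).
- arm.read_finger_force(): force on a finger pad.
Only numpy, scipy, OpenCV 4.12 (cv2) and the standard library are available. Lean on these libraries where they do the work, as an engineer would, in place of code of your own. Each camera call takes 0.05 s, during which the arm holds its last target. There are 200 camera calls.

## Working session

There is one attempt and no reset: what is moved stays moved. The work goes in short steps, each a Python script; the robot and the scene stay as the last script left them, time stands still between calls to the robot, and variables do not carry over. Pictures are saved under pics/ and viewed, at most 10 in all, crops included, and the job is handed in when it is done.

```bash
mkdir -p pics; python3 - <<'E'
from station import arm,snapshot,camera_info
import cv2,numpy as np
for n in("scene","top"):
    cv2.imwrite(f"pics/{n}0.png",snapshot(n)); c=camera_info(n); print(n,c['fx'],c['fy'],c['cx'],c['cy'],np.round(c['R'],4).tolist(),np.round(c['t'],4).tolist(), (-np.array(c['R']).T@np.array(c['t'])).round(3))
print(arm.read_time(),arm.read_tool_pos(),arm.read_eef_rot(),arm.read_ft_force())
E
ls
```

```text
scene 465.2306885178603 465.2306885178603 319.384771954257 195.52216883485312 [[0.8149, 0.5796, -0.0021], [0.4858, -0.6849, -0.5431], [-0.3162, 0.4415, -0.8397]] [-0.4531, -0.2276, 1.742] [ 1.031 -0.662  1.338]
top 458.08933259010064 458.08933259010064 312.6766186809521 195.9597064024325 [[0.0274, -0.9996, 0.0113], [-0.9823, -0.029, -0.1852], [0.1855, -0.0061, -0.9826]] [-0.0254, 0.5842, 1.235] [ 3.450e-01 -1.000e-03  1.322e+00]
0.1 [ 0.20728824 -0.61550264  0.30283414] [ 9.86834721e-01  1.61727611e-01 -2.02562132e-04 -1.17112867e-03] [-0.10536986  0.09552671 -0.44142403]
pics
```

View pics/scene0.png

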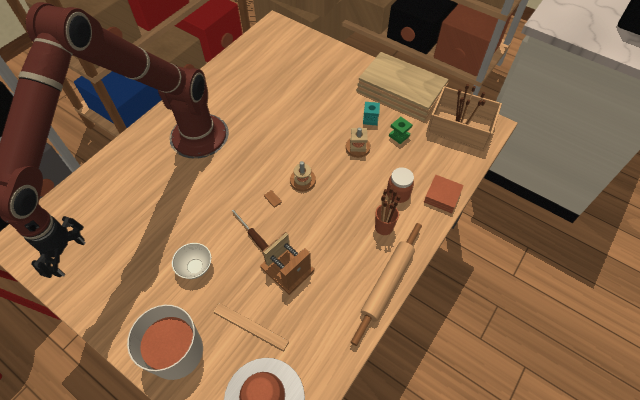

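View pics/top0.png

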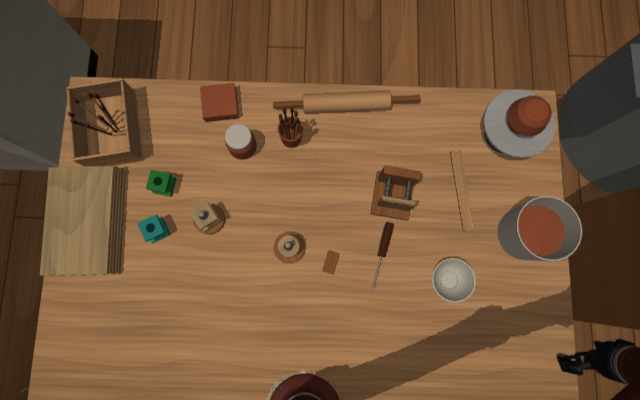

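The scene shows these candidates, given in top-view pixels:
- Wooden/copper bobbin at (206,216), on a post.
- Round spool at (289,246), on a post.
- Green look-alike at (160,182) and turquoise look-alike at (153,228).

The wooden one at (206,216) fits, with square cheeks, plywood and a post. The jig is at about (397,195). I'll confirm with an enlarged crop.

```bash
python3 - <<'E'
import cv2,numpy as np
s=cv2.imread("pics/scene0.png");t=cv2.imread("pics/top0.png")
def c(i,x,y,k=50,kk=37): return cv2.resize(i[y-kk:y+kk,x-k:x+k],(400,296),interpolation=cv2.INTER_CUBIC)
cv2.imwrite("pics/crop1.png",np.vstack([np.hstack([c(t,206,216),c(t,397,195)]),np.hstack([c(s,358,143),c(s,288,263)])]))
E
```

```text
(no output)
```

View pics/crop1.png

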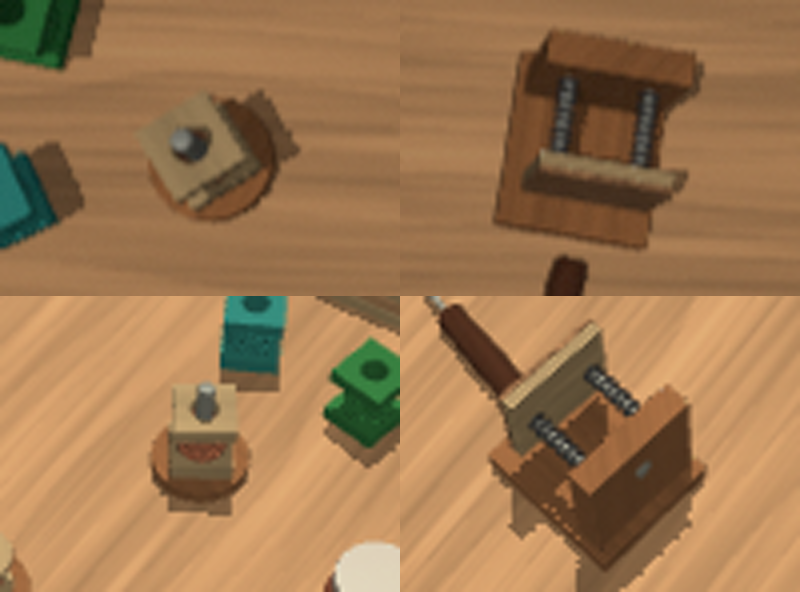

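The crop confirms it: square plywood cheeks with a copper core on a post. Next I'll fit the bobbin and jig poses from both views.

```bash
cat > h.py <<'E'
from station import arm,snapshot,camera_info
import cv2,numpy as np
from scipy.optimize import least_squares
from scipy.spatial.transform import Rotation as Rn
C={n:camera_info(n) for n in("scene","top")}
def proj(n,X):
    c=C[n];p=np.asarray(X)@np.array(c['R']).T+np.array(c['t'])
    return np.c_[p[:,0]/p[:,2]*c['fx']+c['cx'],p[:,1]/p[:,2]*c['fy']+c['cy']]
def fit(obs,x0):  # obs: (cam,local xyz,pixel)
    def world(v,L): c,s=np.cos(v[2]),np.sin(v[2]);return [v[0]+c*L[0]-s*L[1],v[1]+s*L[0]+c*L[1],L[2]]
    f=lambda v:np.concatenate([proj(n,[world(v,L)])[0]-p for n,L,p in obs])
    r=least_squares(f,x0,loss='soft_l1');return r.x,r.fun.reshape(-1,2).round(1)
def unproj(n,px,z):
    c=C[n];R=np.array(c['R']);d=R.T@[(px[0]-c['cx'])/c['fx'],(px[1]-c['cy'])/c['fy'],1];o=-R.T@np.array(c['t'])
    return o+d*(z-o[2])/d[2]
def down(yaw_y): # tool z down, tool y axis at angle yaw_y
    y=np.array([np.cos(yaw_y),np.sin(yaw_y),0]);z=np.array([0,0,-1.]);return Rn.from_matrix(np.c_[np.cross(y,z),y,z]).as_quat()
E
python3 - <<'E'
from h import *
T=lambda ox,oy,ax,ay:lambda u,v:((u-ax)/4+ox,(v-ay)/4+oy)
a=T(156,179,0,0);b=T(347,158,400,0);c=T(308,106,0,296);d=T(238,226,400,296)
h=.028;z=.079
for p in[(138,133),(207,92),(260,155)]: print(unproj("top",a(*p),z).round(3))
for p in[(173,385),(237,385),(238,432),(170,430)]: print('s',unproj("scene",c(*p),z).round(3))
# bobbin: image-left in top = +y world, up = +x
ct=unproj("top",a(199,148),z);
obs=[("top",(-h,h,z),a(138,133)),("top",(h,h,z),a(207,92)),("top",(h,-h,z),a(260,155)),
("scene",(-h,-h,z),c(170,430)),("scene",(-h,h,z),c(173,385)),("scene",(h,h,z),c(237,385)),("scene",(h,-h,z),c(238,432))]
print("bobbin",*fit(obs,[ct[0],ct[1],-.6]))
print("post tip",unproj("top",a(183,138),.107),unproj("scene",c(205,386),.107))
obs=[("top",(-.02,.055,.018),b(495,222)),("top",(-.02,-.055,.018),b(645,247)),("top",(.014,.045,.13),b(541,150)),("top",(.014,-.045,.13),b(688,172)),
("scene",(0,.045,.13),d(598,322)),("scene",(0,-.045,.13),d(502,403)),("scene",(.11,.055,.018),d(705,467)),("scene",(.11,-.055,.018),d(605,567)),("scene",(-.02,-.055,.018),d(492,460))]
print("jig",*fit(obs,[.55,-.2,0]))
E
```

```text
[0.525 0.324 0.079]
[0.555 0.279 0.079]
[0.512 0.24  0.079]
s [0.484 0.297 0.079]
s [0.53  0.33  0.079]
s [0.56  0.285 0.079]
s [0.51  0.253 0.079]
bobbin [ 0.5184013   0.28421453 -0.8773741 ] [[  0.1   1. ]
 [ -0.4  -1.1]
 [ -1.7  -1. ]
 [ -1.9 -10.2]
 [ 13.1   0.1]
 [ -0.9  12.3]
 [-17.1   1.5]]
post tip [0.51833299 0.28662944 0.107     ] [0.51922979 0.2911529  0.107     ]
jig [ 0.5598064  -0.23528513 -0.12837852] [[ 0.2 -0.6]
 [ 0.6 -1. ]
 [-0.1 -0.9]
 [-3.2 -1.1]
 [-3.1 -0.6]
 [-1.4 -0.5]
 [ 0.2 -0.1]
 [-0.1  0.1]
 [-1.9 -0.5]]
```

```bash
python3 - <<'E'
from h import *
T=lambda ox,oy,ax,ay:lambda u,v:((u-ax)/4+ox,(v-ay)/4+oy)
a=T(156,179,0,0);c=T(308,106,0,296)
h=.028;z=.079
obs=[("top",(-h,h,z),a(138,133)),("top",(h,h,z),a(207,92)),("top",(h,-h,z),a(260,155)),
("scene",(-h,-h,z),c(170,430)),("scene",(-h,h,z),c(173,385)),("scene",(h,h,z),c(237,385)),("scene",(h,-h,z),c(238,432))]
print("bobbin",*fit(obs,[.52,.285,-.8]))
s=cv2.imread("pics/scene0.png");t=cv2.imread("pics/top0.png")
I=np.hstack([cv2.resize(t[160:224,365:429],(400,400),interpolation=cv2.INTER_CUBIC),cv2.resize(s[230:294,256:320],(400,400),interpolation=cv2.INTER_CUBIC)])
I=cv2.convertScaleAbs(I,alpha=1.5)
cv2.imwrite("pics/jig.png",I)
E
```

```text
bobbin [ 0.5184013   0.28421452 -0.87737398] [[  0.1   1. ]
 [ -0.4  -1.1]
 [ -1.7  -1. ]
 [ -1.9 -10.2]
 [ 13.1   0.1]
 [ -0.9  12.3]
 [-17.1   1.5]]
```

View pics/jig.png

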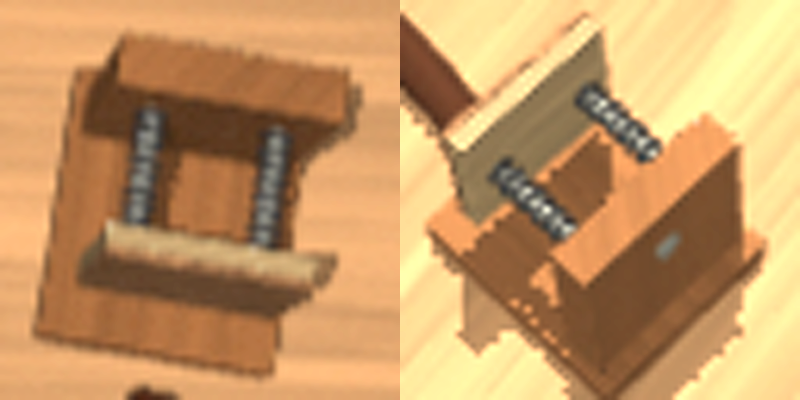

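```bash
python3 - <<'E'
from h import *
T=lambda ox,oy,ax,ay,k=4:lambda u,v:((u-ax)/k+ox,(v-ay)/k+oy)
a=T(156,179,0,0);c=T(308,106,0,296);b=T(365,160,0,0,6.25);d=T(256,230,400,0,6.25);e=T(238,226,400,296)
h=.028;z=.079
obs=[("top",(-h,h,z),a(138,133)),("top",(h,h,z),a(207,92)),("top",(h,-h,z),a(260,155)),
("scene",(h,-h,z),c(170,430)),("scene",(-h,-h,z),c(173,385)),("scene",(-h,h,z),c(237,385)),("scene",(h,h,z),c(238,432))]
print("bobbin",*fit(obs,[.52,.285,-.8]))
obs=[("top",(-.02,.055,.018),b(35,330)),("top",(-.02,-.055,.018),b(275,362)),("top",(.014,.045,.13),b(108,222)),("top",(.014,-.045,.13),b(335,255)),
("top",(0,-.045,.13),b(320,283)),("top",(0,-.045,.046),b(285,315)),("top",(0,.045,.046),b(80,280)),
("scene",(0,.045,.13),d(590,15)),("scene",(0,-.045,.13),d(445,135)),("scene",(.014,.045,.13),d(605,30)),("scene",(.014,-.045,.13),d(457,153)),("scene",(.11,.055,.018),e(705,467)),("scene",(.11,-.055,.018),e(605,567)),("scene",(-.02,-.055,.018),e(492,460))]
v,r=fit(obs,[.55,-.2,0]);print("jig",v,r.tolist())
v,r=fit(obs[2:7]+obs[7:11],[.55,-.2,0]);print("fence",v,r.tolist())
sp=[unproj("top",(289,243),.10),unproj("top",(385,225),.02),unproj("top",(379,287),.01)];print(np.round(sp,3).tolist())
E
```

```text
bobbin [ 0.51921409  0.28748179 -0.97532339] [[-0.8 -0.7]
 [-0.2 -1.2]
 [-3.2  0.1]
 [-0.2  1. ]
 [-1.2 -0. ]
 [-1.4  0.2]
 [-1.2  0.7]]
jig [ 0.56008319 -0.23584123 -0.12971195] [[0.5, -0.1], [-0.0, 0.8], [0.1, -1.0], [-2.6, -1.0], [-0.8, -0.3], [-2.1, -0.5], [-0.9, 0.1], [-2.0, -0.3], [-1.1, 0.8], [-1.1, 0.2], [0.3, 1.0], [0.1, 0.2], [-0.2, 0.3], [-1.9, -0.4]]
fence [ 0.55969402 -0.2362714  -0.15017556] [[0.4, -1.2], [-2.4, -0.5], [-0.7, 0.2], [-2.0, -0.1], [-0.7, -0.1], [-2.0, -0.1], [-1.5, 0.7], [-1.1, 0.5], [-0.2, 0.9]]
[[0.447, 0.051, 0.1], [0.513, -0.218, 0.02], [0.338, -0.203, 0.01]]
```

```bash
python3 - <<'E'
from h import *
for nm,p,ys in(("pick",[.519,.288],[-.975,.596,2.167,-2.546]),("place",[.53,-.236],[1.436,-1.705])):
    for y in ys:
        for z in(.30,.122 if nm=="pick" else .167):
            q=arm.ik([*p,z],down(y));print(nm,y,z,None if q is None else np.round(q,2))
print(arm.read_time(),arm.read_opening())
E
```

```text
pick -0.975 0.3 [-0.17  0.59 -0.62  1.59  0.38  1.08 -1.86]
pick -0.975 0.122 [-0.42  0.76 -0.21  1.76  0.24  0.64 -1.73]
pick 0.596 0.3 [ 0.09  0.8  -1.2   1.58  0.77  1.3  -0.63]
pick 0.596 0.122 [-0.19  0.83 -0.59  1.75  0.63  0.76 -0.51]
pick 2.167 0.3 [ 0.07  0.78 -1.15  1.58  0.73  1.27  0.97]
pick 2.167 0.122 [ 0.06  1.06 -1.15  1.75  1.09  1.12  0.7 ]
pick -2.546 0.3 [-1.14  0.77  1.13  1.62 -0.73  1.23 -2.41]
pick -2.546 0.122 [-1.06  0.96  0.94  1.78 -0.97  0.93 -2.23]
place 1.436 0.3 [ 0.82  0.6  -0.73  1.62  0.44  1.09  1.41]
place 1.436 0.167 [ 0.77  0.75 -0.64  1.77  0.59  0.82  1.28]
place -1.705 0.3 [ 0.36  0.51  0.03  1.64 -0.02  0.99 -1.3 ]
place -1.705 0.167 [ 0.34  0.67  0.06  1.78 -0.06  0.69 -1.26]
0.1 1.002220673593407
```

```bash
python3 - <<'E'
from h import *
o=down(-.975)
arm.movep([.519,.288,.28],o)
print(arm.read_time(),arm.read_tool_pos(),arm.read_ft_force())
arm.line_to([.519,.288,.17],velocity=.15)
cv2.imwrite("pics/above_t.png",snapshot("top"));s=snapshot("scene")
t=cv2.imread("pics/above_t.png")
f=lambda i,x,y:cv2.resize(i[y-40:y+40,x-40:x+40],(400,400),interpolation=cv2.INTER_CUBIC)
cv2.imwrite("pics/above.png",np.hstack([f(t,206,216),f(s,358,143)]))
print(arm.read_time(),arm.read_tool_pos(),arm.read_ft_force())
E
```

```text
3.4417 [0.51960877 0.28703766 0.27988287] [-0.21990227 -0.15625323 -0.28883564]
4.425 [0.51953454 0.28855735 0.17125974] [0.31295306 0.50834969 0.36190951]
```

View pics/above.png

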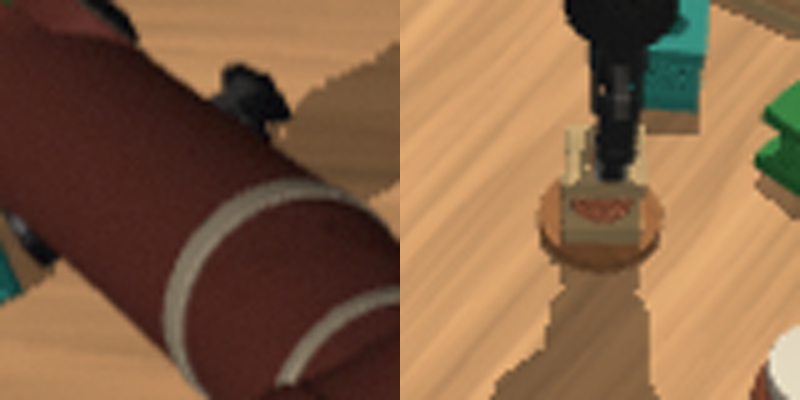

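The scene crop shows the near finger at (612,150), in front of the near cheek face centred at (604,185). It is lined up to within about 1 px, allowing for the height difference. I'll descend and grip.

```bash
python3 - <<'E'
from h import *
arm.line_to([.519,.288,.122],velocity=.1)
print(arm.read_tool_pos(),arm.read_ft_force())
arm.move_gripper(0.0,effort=25)
print(arm.read_time(),arm.read_opening(),arm.read_finger_force(),arm.read_ft_force(),arm.read_wrist_torque())
arm.move_gripper(0.0,effort=60)
f0=arm.read_ft_force();print(arm.read_time(),arm.read_opening(),arm.read_finger_force(),f0)
arm.line_to([.519,.288,.15],velocity=.08)
print(arm.read_time(),arm.read_tool_pos(),arm.read_ft_force(),arm.read_finger_force())
arm.line_to([.519,.288,.255],velocity=.15)
s=snapshot("scene");cv2.imwrite("pics/lift.png",cv2.resize(s[50:190,270:450],(720,560),interpolation=cv2.INTER_CUBIC))
print(arm.read_time(),arm.read_tool_pos(),arm.read_ft_force(),arm.read_finger_force(),arm.read_opening())
E
```

```text
[0.51915863 0.28831471 0.12219306] [ 0.24266853  0.25138288 -0.21905295]
5.4417 0.651446234476197 28.057522773742676 [-0.38609529  1.28128538  3.64001667] [ 0.15498992  0.19243716 -0.01857048]
5.6583 0.6458942340633862 64.60509181022644 [-0.41950933 -0.60361853  5.71524544]
6.1583 [0.51909977 0.28755101 0.15023304] [-0.48374693 -0.80766867 -3.22255967] 64.43869471549988
7.0583 [0.51840417 0.28730585 0.25348965] [ 0.90661588 -0.54263272 -3.37735641] 64.43476438522339 0.6433832372453427
```

View pics/lift.png

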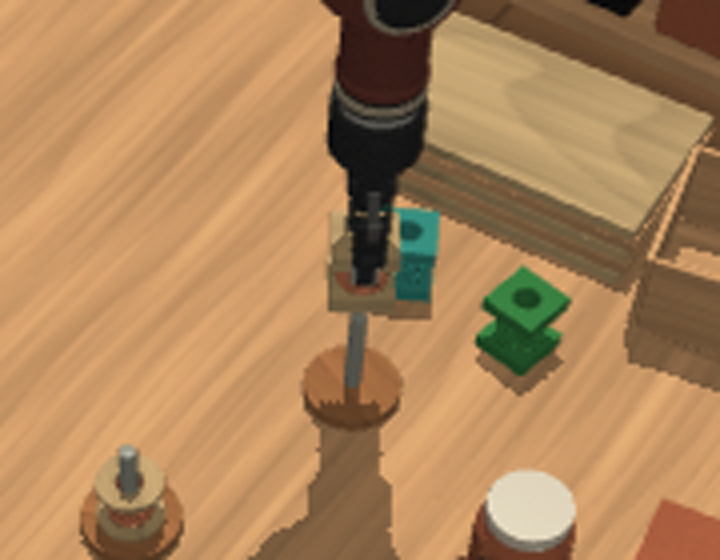

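The bobbin is held upright and clear of the post: it sits at (365,265) in the crop, with the bare post tip at (357,315). The round spool is untouched. I'll carry it to a spot in front of the fence.

```bash
cat >> h.py <<'E'
YAW=-.135; F0=np.array([.560,-.236])
def ex(y=YAW): return np.array([np.cos(y),np.sin(y)])
def tgt(pen,z=.163,y=YAW,lat=0.): # TCP position for given nominal penetration
    e=ex(y); n=np.array([-e[1],e[0]]); return [*(F0+e*(pen-.028)+n*lat),z]
def ft(n=15):
    r=[]
    for _ in range(n): r.append(np.r_[arm.read_ft_force(),arm.read_wrist_torque()]);arm.pause(.02)
    return np.mean(r,0).round(3)
E
python3 - <<'E'
from h import *
o=down(YAW-np.pi/2)
arm.movep(tgt(-.05,.285),o); print(arm.read_time(),arm.read_tool_pos())
arm.line_to(tgt(-.05),velocity=.12)
arm.line_to(tgt(-.015),velocity=.06)
arm.pause(.2)
print(arm.read_time(),arm.read_tool_pos(),arm.read_finger_force(),ft(),tgt(-.015))
t=snapshot("top");s=snapshot("scene");cv2.imwrite("pics/t5.png",t);cv2.imwrite("pics/s5.png",s)
cv2.imwrite("pics/near.png",np.hstack([cv2.resize(i,(400,400),interpolation=cv2.INTER_CUBIC) for i in(t[160:224,365:429],s[226:290,250:314])]))
print(arm.read_time())
E
```

```text
8.925 [ 0.48353609 -0.22377626  0.2850647 ]
11.025 [ 0.51698092 -0.23024252  0.16295895] 64.41187620162964 [ 0.019  0.116 -3.26  -0.004 -0.005 -0.011] [np.float64(0.5173912427582045), np.float64(-0.23021261662668402), 0.163]
11.375
```

View pics/near.png

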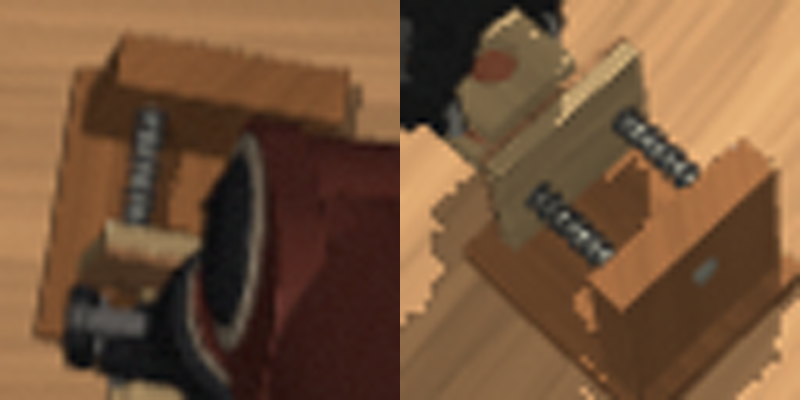

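```bash
python3 - <<'E'
import cv2
s=cv2.imread("pics/s5.png")
cv2.imwrite("pics/wide.png",cv2.resize(s[190:290,220:320],(600,600),interpolation=cv2.INTER_CUBIC))
E
```

```text
(no output)
```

View pics/wide.png

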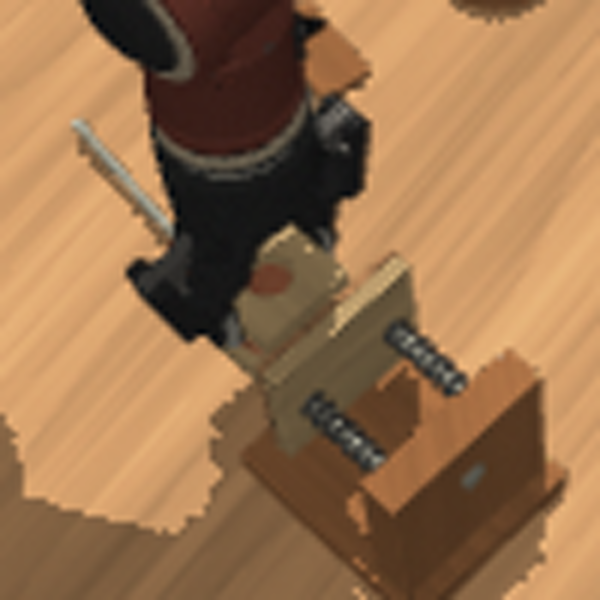

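```bash
python3 - <<'E'
from h import *
p=np.array([.517,-.230]);e=ex();n=np.array([-e[1],e[0]])
P=[[*(p+a*e+b*n),z] for z in(.12,.056) for a,b in((0,0),(.028,.028),(.028,-.028),(-.028,-.028),(-.028,.028))]
print(((proj("scene",P)-[220,190])*6).round(0).tolist())
P=[[*(F0+b*n),.13] for b in(-.045,.045)]
print(((proj("scene",P)-[220,190])*6).round(0).tolist())
E
```

```text
[[261.0, 268.0], [341.0, 266.0], [258.0, 340.0], [180.0, 271.0], [263.0, 198.0], [274.0, 327.0], [351.0, 325.0], [271.0, 398.0], [196.0, 330.0], [276.0, 259.0]]
[[252.0, 374.0], [386.0, 253.0]]
```

The prediction for an upright bobbin matches to within about 1.5 px: corner (348,275) against a predicted (341,266). So it is upright and centred. Now I'll advance while watching the force.

```bash
python3 - <<'E'
from h import *
e=np.r_[ex(),0]
b=ft(8)
for pen in(-.004,.002,.006,.010,.014):
    arm.line_to(tgt(pen),velocity=.03)
    f=ft(8)-b; print(pen,round(arm.read_time(),2),'push',(-f[:3]@e).round(2),'lat',(f[:3]@[-e[1],e[0],0]).round(2),f.round(2),'pen',round((arm.read_tool_pos()[:2]-F0)@e[:2]+.028,4))
    if -f[:3]@e>6: break
E
```

```text
-0.004 12.16 push 0.35 lat 0.27 [-0.31  0.31 -0.08  0.02  0.04  0.01] pen -0.0041
0.002 12.64 push 3.42 lat -0.03 [-3.39  0.43  0.78  0.04  0.5  -0.07] pen 0.0014
0.006 13.06 push 4.63 lat 0.01 [-4.58  0.64  0.39  0.04  0.87 -0.13] pen 0.0054
0.01 13.47 push 6.3 lat -0.06 [-6.25  0.79  1.4   0.06  1.14 -0.16] pen 0.0089
```

Contact begins near pen −5 mm. Mz/F puts the contact at about −26 mm, i.e. on the −y edge, so the yaw needs to go more negative. I'll back off and tune it.

```bash
python3 - <<'E'
from h import *
arm.line_to(tgt(-.012),velocity=.06); arm.move_gripper(0.0,effort=90)
for y in(-.15,-.17):
    arm.line_to(tgt(-.012,y=y),velocity=.05,ori=down(y-np.pi/2)); arm.pause(.1); b=ft(8)
    e=np.r_[ex(y),0]
    for pen in(.004,.010):
        arm.line_to(tgt(pen,y=y),velocity=.04); f=ft(8)-b
        print(y,pen,round(arm.read_time(),2),'push',(-f[:3]@e).round(2),f.round(2),'off',(f[5]/(-f[:3]@e)).round(4),'lev',(-f[4]/f[0]).round(3))
    if f[5]>0.05: break
    if y>-.16: arm.line_to(tgt(-.012,y=y),velocity=.06)
E
```

```text
-0.15 0.004 15.38 push 3.7 [-3.71  0.22  1.09  0.02  0.61  0.  ] off 0.0008 lev 0.165
-0.15 0.01 15.81 push 5.7 [-5.72  0.32  1.68  0.08  1.07  0.04] off 0.007 lev 0.187
-0.17 0.004 17.49 push 3.32 [-3.28  0.5   0.68  0.12  0.66  0.09] off 0.0283 lev 0.2
-0.17 0.01 17.93 push 5.98 [-5.86  1.24  1.8   0.27  1.06  0.18] off 0.0293 lev 0.182
```

Yaw of about −0.15 gives centred contact. Next, a quick check of the tilt (pitch) using the same moment lever.

```bash
python3 - <<'E'
from h import *
y=-.149; e=np.r_[ex(y),0]; ax=np.array([-e[1],e[0],0])
for p in(-.025,.025,0):
    o=(Rn.from_rotvec(p*ax)*Rn.from_quat(down(y-np.pi/2))).as_quat()
    arm.line_to(tgt(-.014,y=y),velocity=.08); arm.line_to(tgt(-.0141,y=y),velocity=.05,ori=o); arm.pause(.1); b=ft(8)
    arm.line_to(tgt(.008,y=y),velocity=.05); f=ft(10)-b
    F=-f[:3]@e
    print(p,round(arm.read_time(),2),'push',F.round(2),f.round(2),'off',(f[5]/F).round(4),'lev',(f[3:]@ax/F).round(3))
E
```

```text
-0.025 19.62 push 5.38 [-5.31  0.82  1.99  0.15  1.25 -0.02] off -0.0041 lev 0.235
0.025 21.28 push 4.05 [-4.13 -0.21  0.96  0.01  0.85 -0.03] off -0.0081 lev 0.208
0 22.95 push 4.54 [-4.52  0.46  1.03  0.04  0.94 -0.06] off -0.013 lev 0.205
```

```bash
python3 - <<'E'
from h import *
y=-.151; e=np.r_[ex(y),0]; ax=np.array([-e[1],e[0],0]); o=down(y-np.pi/2)
arm.line_to(tgt(-.014,y=y),velocity=.08); arm.line_to(tgt(-.0141,y=y),velocity=.05,ori=o); arm.pause(.15); b=ft(20)
np.save("b.npy",b)
pen=.014
for i in range(3):
    arm.line_to(tgt(pen,y=y),velocity=.03); arm.pause(.1); f=ft(20)-b; F=-f[:3]@e
    print(pen,round(arm.read_time(),2),'push',F.round(2),f.round(2),'off',(f[5]/F).round(4),'lev',(f[3:]@ax/F).round(3),arm.read_tool_pos().round(4))
    if abs(F-9)<.25: break
    pen+=(9-F)/450
s=snapshot("scene");cv2.imwrite("pics/press.png",cv2.resize(s[190:290,220:320],(600,600),interpolation=cv2.INTER_CUBIC))
E
```

```text
0.014 25.62 push 6.51 [-6.37  1.38  2.7   0.24  1.2   0.08] off 0.0117 lev 0.188 [ 0.5437 -0.2335  0.1622]
0.019539815639279888 26.39 push 8.53 [-8.36  1.73  3.64  0.32  1.54  0.09] off 0.0102 lev 0.184 [ 0.5481 -0.2342  0.162 ]
0.020585476555033396 27.07 push 8.85 [-8.71  1.57  3.73  0.33  1.62  0.1 ] off 0.0109 lev 0.186 [ 0.549  -0.2344  0.162 ]
```

View pics/press.png

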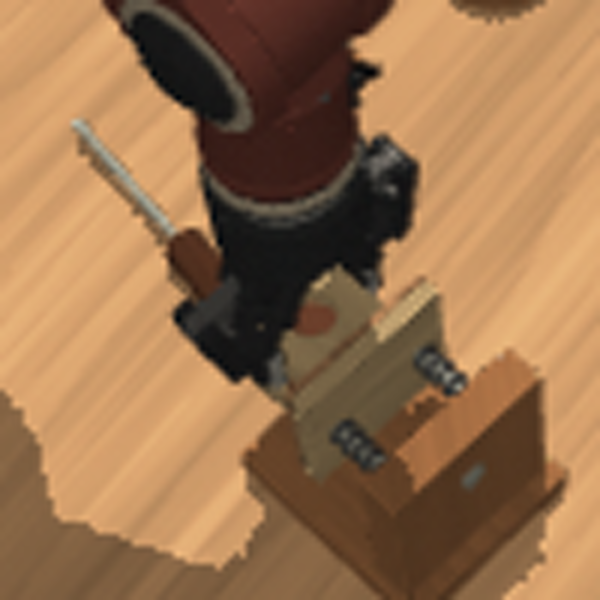

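The bobbin is upright against the fence, which has moved back about 8 px (roughly 20 mm). Both fingers and the gripper body are clear of the fence. The push is 8.85 N and the contact is inside the face. I'll hold and hand in.

```bash
python3 - <<'E'
from h import *
from station import ticket
arm.pause(1.9); f=ft(20)-np.load("b.npy"); print(f,arm.read_finger_force(),arm.read_time(),arm.read_tool_pos()); 
print(ticket.finish_job())
E
```

```text
[-8.7    1.765  3.739  0.322  1.621  0.098] 99.35495138168335 29.3583 [ 0.54897223 -0.23436767  0.16195429]
the job is handed in; nothing more can be done
None
```

The square bobbin is off its post and held upright, pressed flat near the middle of the fence at about 8.9 N with the fence about 20 mm in; I held it just over 2 s and handed in at 29.4 s, still gripping and pressing.

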